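# Load a sample disc under the inspection head with a transfer fork

### The arm

A 6-joint arm with a two-finger parallel gripper is mounted at the origin on the work surface. World frame = base frame: x ahead of the robot, y to its left, z up, the work surface at z = 0. Lengths are in m, angles in rad, forces in N, time in s.
With the tool pointing down it reaches from about 0.35 to 0.975 m from the base axis. Payload 4.9 kg.
Tool frame: the origin (TCP) lies at the very end of the fingers, on their centre line; the grasp point (between the pads) lies 19 mm behind it; z points along the fingers, y is the line along which they close (so a half turn about z gives the same grasp; the last joint's range is limited). The gripper opens to 85 mm and grips with 20 to 120 N. Pads are 22 mm wide; open, the fingers measure 114 mm over their backs; the gripper's body (76 mm by 85 mm) begins 54 mm behind the grasp point. The pads swing forward as they close: fully open they stand 13 mm farther back than shut.
Start: joints at [-1.361, 0.053, 1.613, -0, 1.476, -0.119], TCP at [0.202, -0.592, 0.231] pointing down, gripper open.
Joint ranges: [-3.01, 3.01], [-1.01, 2.22], [0.06, 2.58], [-1.02, 4.17], [0.09, 2.62], [-3.14, 3.14]. Speed limits (rad/s): [2.57, 2.57, 3.14, 3.14, 3.14, 3.14].

### API

Orientations are given as a unit quaternion [w, x, y, z].
In Python, from plant import manip gives the robot as it stands. The module is installed in compiled form; this text tells all that it offers.
- The arm moves only by the shell command python3 -m jog 'ROWS' [OPENING]. ROWS is JSON, one flat list of numbers, 6 for each row, row after row: the shift along the tool's x, y, z in units of 0.1 m (1.0 is 0.1 m), then the turn, a rotation vector about the tool's x, y, z in units of 180 degrees (1.0 is 180 degrees). A call has 1 to 8 rows; each row is the pose to reach, as a shift and turn from the pose commanded when the call began, along the tool's axes at that moment, turning the shorter way round; what a row does not reach only later rows make up. A row lasts 1/8 s, in which the tool goes at most 62.5 mm and 10.7 degrees, less where a joint would pass 70% of its speed; a pose out of reach is approached as far as the arm can. A call with a number of a shift or a turn outside -1 to 1 is refused whole. A call with a gripper value outside its range is refused whole. OPENING is the finger opening in mm, from 0 to 85.4, set as the call begins (- or left out, the last holds). The fingers move at their own pace and stop on an object; the grip force is fixed at half the most. Time passes only in rows, so rows that repeat a pose let the fingers close. It gives the time, the measured TCP pose, the force, the opening and the grip force at its end, in the units of the state.
- manip.state(): the state, without advancing time (a new reading comes with each control period).
- manip.grab_frame(name): name is "side" or "top" or "wrist"; returns a dict with "img" (400x640x3 uint8, blue, green, red), "z_map" (400x640 float32, m along the optical axis (not along the pixel's ray), 0 where there is no reading), "fx", "fy", "cx", "cy" (pixels), "xyz" and "attitude" of the camera in the world; the wrist camera has in their place "T_tool_cam" (4x4, takes a point from camera to tool coordinates, whose origin is the TCP and whose axes are the flange's). Camera axes: x right, y up, looking along -z (the intrinsics and any distortion apply to the point x, -y, -z); pixel columns grow to the right and rows downward; lengths in m; the calibration is good to about 2 mm. A picture is of the moment at which its call begins: read the wrist's pose just before it.
- manip.job_done(): hands the job in; it is judged then, once.
The state is a dict: "time": time; "joint_pos": joint angles; "joint_vel": joint speeds; "joint_efforts": joint torques, N m; "tool_pos": TCP position; "tool_rot": TCP orientation; "contact_force": force on the tool from outside, world axes, zero at the start; "ft_torque": the same for the moment, N m; "gripper_width": opening from 0.0 (shut) to 1.0 (fully open); "grasp_force": force on a finger pad.
Only numpy, scipy, OpenCV 4.12 (cv2) and the standard library are available. Lean on these libraries where they do the work, as an engineer would, in place of code of your own. Each camera call takes 0.05 s, during which the arm holds its last target. There are 200 camera calls.

### The job

Pick up the transfer fork with the orange disc lying on it, carry the disc level, without the gripper touching it, to the inspection station and lower it, centred, onto the raised brass lift plate. Slide the fork out and put it back properly in its blue cradle; only then reach in under the overhanging head with the fingertips and gently press the disc down until the lift plate is fully down. Leave everything else on the bench where it is.

Things in the scene. Friction and masses are not known exactly. Their poses are not given: they have to be found in the camera images.
- fork: Transfer fork, 0.18 kg: two flat steel tines, cross-bar, black handle. Starts level in the cradle. Origin: middle of the disc seat on the tines' top face; x towards the tine tips, z up. Tines: x -44 to 26 mm, 14 mm wide, 44 mm apart inside (72 outside), z -4 to 0. Cross-bar: x -60 to -42, 72 mm wide, z -4 to 0. Handle: x -193 to -58, 16 mm wide in y, z -4 to 10 mm
- fork_grip (a point): Good place to grip the fork: centre line of its handle (fork x = -105, z = +3 mm), fingers either side in the fork's y, tool pointing down; free between the cradle's two blocks
- disc: Orange plastic disc, 76 mm across, 6 mm thick, about 60 g. Origin: centre of its underside. Starts lying loose on the fork's tines, within a few mm of the fork's origin; nothing but friction holds it there
- station: Inspection station, fixed. Origin: on the bench under the lift plate's axis; x points from its open front (robot's side) to its column (26 mm square, at x = 88 mm). Black housing under the plate: 28 mm radius, 70 mm high. Base plate 12 mm thick, x -45 to 105, y -60 to 60 mm
- head_edge (a point): Middle of the lower front edge of the station's white optical head, a box overhanging the lift plate: station x -15 to 85, y -38 to 38, height 215 to 275 mm; its lens (16 mm radius, at x = 6) reaches down to 203 mm. A gripper pointing straight down would hit it: press tilted about 40 deg, fingers pointing down and forward (station +x), hand on the open front side
- lift_top (a point): Centre of the brass lift plate's top face (z up). Plate 17 mm radius, top 95 mm above the bench when raised, 75 mm when fully down. It fits between the fork's tines with 5 mm to spare each side
- lift (a joint): Travel of the lift plate in m: 0 = raised (start), 0.020 = fully down. A 60 N/m spring with a 4 N friction brake: it does not move under the disc's weight, needs 4 to 6 N to push down, and stays where it is left
- cradle: Blue fork cradle, fixed. Its axes are those of the fork when home; origin on the bench under point cradle_seat. Two blocks, 18 mm thick in x, tops 70 mm high: front one (x = -49 mm) under the cross-bar, cheeks 82 mm apart; rear one (x = -163) under the handle, cheeks 28 mm apart. Cheeks rise 10 mm above the blocks. Base plate 12 mm thick
- cradle_seat (a point): Point of the cradle, 74 mm above the bench, at which the fork's origin lies when the fork is home in the cradle, resting on both blocks
- spare_disc: Grey spare disc, 76 mm across, 6 mm thick, lying on the bench. Origin: centre of its underside. A bystander: leave it alone
- motor: Small square motor, 42 mm wide, 36 mm high with a shaft up to 54 mm, between station and cradle. Origin: centre of its underside. A bystander: leave it alone
- jar: Glass jar with red cap, 60 mm across, 75 mm high. Origin: centre of its underside. A bystander: leave it alone
- driver: Screwdriver lying on the bench; origin on the bench under its middle, along x. A bystander: leave it alone
- calliper: Calliper lying on the bench, 200 mm long along x. Origin: centre of its underside. A bystander: leave it alone
- acrylic_block: Clear acrylic block, 60 x 40 x 25 mm. Origin: centre of its underside. A bystander: leave it alone
There are look-alikes about, which are no part of the job. There is more than one size of the disc; the job needs the middle-sized.

How it is judged:
By the outcome, as a careful person would: the job done as asked, in the order asked, and still so for the second after the job is handed in, with the robot touching nothing.
It also fails if it takes over 70 s, if anything falls off the work surface, if the arm or the gripper's body presses on something with over 40 N, if the wrist force passes 120 N, or if a joint passes its speed limit or range.

## Working session

There is one attempt and no reset: what is moved stays moved. The work goes in short steps, Python scripts to look and compute and a shell command to move; the robot and the scene stay as the last step left them, time stands still between calls to the robot, and variables do not carry over. Pictures are saved under pics/ and viewed, at most 10 in all, crops included, and the job is handed in when it is done.

```bash
mkdir -p pics
cat > h.py <<'E'
import numpy as np, cv2
from scipy.spatial.transform import Rotation as R
from plant import manip
def rot(q): return R.from_quat([q[1],q[2],q[3],q[0]])
def cam(name):
    s=manip.state(); f=manip.grab_frame(name)
    if name=='wrist':
        T=np.eye(4);T[:3,:3]=rot(s['tool_rot']).as_matrix();T[:3,3]=s['tool_pos']
        f['T']=T@np.array(f['T_tool_cam'])
    else:
        T=np.eye(4)
        a=np.array(f['attitude']); T[:3,:3]=a if a.shape==(3,3) else rot(a).as_matrix(); T[:3,3]=f['xyz']; f['T']=T
    return f
def cloud(f):
    v,u=np.mgrid[0:400,0:640]; z=f['z_map']
    p=np.stack([(u-f['cx'])/f['fx']*z,-(v-f['cy'])/f['fy']*z,-z],-1)
    return p@f['T'][:3,:3].T+f['T'][:3,3]
def ray(f,u,v,h):
    d=f['T'][:3,:3]@np.array([(u-f['cx'])/f['fx'],-(v-f['cy'])/f['fy'],-1]);o=f['T'][:3,3]
    return o+d*(h-o[2])/d[2]
def rel(pos,M):
    "row for target TCP pos, rotation matrix M from the present measured pose"
    s=manip.state();r=rot(s['tool_rot'])
    return np.round(np.r_[r.inv().apply(np.array(pos)-s['tool_pos'])*10,(r.inv()*R.from_matrix(M)).as_rotvec()/np.pi],4)
E
python3 - <<'E'
from h import *
s=manip.state();print(s)
for n in ['top','side']:
    f=cam(n); cv2.imwrite(f'pics/{n}0.png',f['img']); np.save(f'/tmp/{n}.npy',f,allow_pickle=True)
    print({k:v for k,v in f.items() if k not in('img','z_map')},(f['z_map']>0).mean())
E
```

```text
{'time': 0.0, 'joint_pos': array([-1.36100807e+00,  5.33508979e-02,  1.61427547e+00, -2.21976543e-06,
        1.47600823e+00, -1.19041065e-01]), 'joint_vel': array([ 1.39076135e-03,  1.58534615e-03,  9.74236747e-04, -1.97725572e-03,
        2.04822331e-04,  4.73783399e-06]), 'joint_efforts': array([-1.63974048e-03, -3.93690383e+01, -3.70178425e+01, -3.40751894e-04,
        7.06750201e-03, -9.70515657e-06]), 'tool_pos': array([ 0.20168059, -0.59091336,  0.23007778]), 'tool_rot': array([-1.01987419e-03,  9.86513798e-01,  1.63674933e-01, -4.74130735e-05]), 'contact_force': array([ 0.0282278 ,  0.5830724 , -0.04420452]), 'ft_torque': array([ 0.00808215, -0.00389073,  0.01911057]), 'grasp_force': 0.0, 'gripper_width': 1.003618551148438}
{'fx': 483.74267956981885, 'fy': 483.74267956981885, 'cx': 314.4998212433528, 'cy': 198.07523203730048, 'xyz': array([0.5150922 , 0.02537707, 1.50130443]), 'attitude': array([-0.7050655 , -0.01282123,  0.02254004,  0.70866791]), 'T': array([[-0.00543652,  0.9987366 , -0.0499564 ,  0.5150922 ],
       [-0.99989257, -0.00474918,  0.0138672 ,  0.02537707],
       [ 0.01361243,  0.05002642,  0.99865513,  1.50130443],
       [ 0.        ,  0.        ,  0.        ,  1.        ]])} 0.99565625
{'fx': 383.5401968420997, 'fy': 383.5401968420997, 'cx': 321.43508411949284, 'cy': 207.32577955692312, 'xyz': array([0.33605812, 0.83046116, 0.69053424]), 'attitude': array([-0.12827115, -0.07244079,  0.4677083 ,  0.87152039]), 'T': array([[-0.95659769,  0.15581953, -0.24625422,  0.33605812],
       [-0.29134417, -0.52959092,  0.79665051,  0.83046116],
       [-0.00628029,  0.83381877,  0.55200256,  0.69053424],
       [ 0.        ,  0.        ,  0.        ,  1.        ]])} 0.9959765625
```

View pics/top0.png

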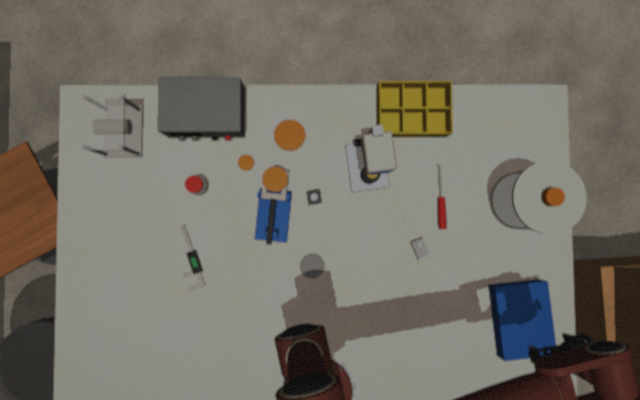

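View pics/side0.png

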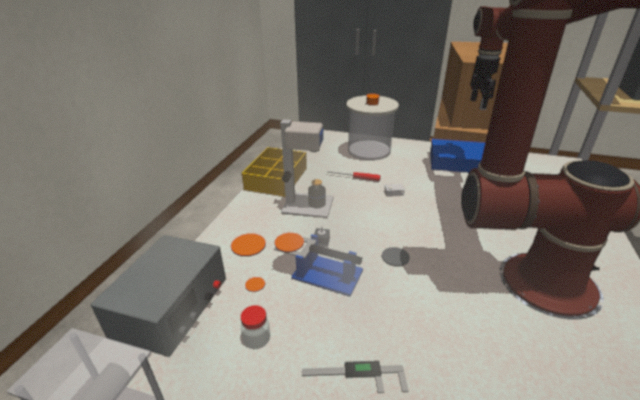

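Top view: three orange discs. The big one is at (290,135) and the small one at (246,162), both on the bench. The middle-sized one, at (275,179), lies on the fork in the blue cradle (273,215), so it fits. The station is at (370,165), the motor at (314,197). I'll confirm with a crop and measure.

Run:
```python
from h import *
f=np.load('/tmp/top.npy',allow_pickle=True).item(); P=cloud(f); im=f['img']
hsv=cv2.cvtColor(im,cv2.COLOR_BGR2HSV)
o=cv2.inRange(hsv,(5,140,90),(20,255,255)); n,l,st,c=cv2.connectedComponentsWithStats(o)
for i in range(1,n):
    if st[i,4]>60:
        m=l==i; z=np.median(P[m][:,2]); q=ray(f,*c[i],z); a=st[i,4]*((1.5-z)/f['fx'])**2
        print('orange',c[i].round(1),st[i,4],q.round(4),'diam',round(2*np.sqrt(a/np.pi),4))
b=cv2.inRange(hsv,(100,120,40),(125,255,255)); b[:,330:]=0
m=b>0; p=P[m]; print('blue n',m.sum(),np.percentile(p[:,2],[5,25,50,75,95]).round(3))
k=m&(abs(P[...,2]-.012)<.008)
r=cv2.minAreaRect(np.argwhere(k)[:,::-1].astype(np.float32)); print('base rect',r,[ray(f,*x,.012).round(3) for x in cv2.boxPoints(r)])
# station area
g=np.zeros(m.shape,bool); g[120:200,340:400]=1
h=g&(P[...,2]>.255)&(P[...,2]<.285); r=cv2.minAreaRect(np.argwhere(h)[:,::-1].astype(np.float32)); print('head',r,[ray(f,*x,.275).round(3) for x in cv2.boxPoints(r)])
crop=cv2.resize(im[110:260,230:410],None,fx=4,fy=4,interpolation=cv2.INTER_CUBIC); cv2.imwrite('pics/crop.png',crop)
```

```text
orange [289.3 134.8] 688 [0.7873 0.082  0.0077] diam 0.0913
orange [ 23.9 209.9] 5630 [ 0.5662  1.0686 -0.2902] diam 0.3133
orange [245.5 162.1] 158 [0.7029 0.218  0.0044] diam 0.0439
orange [274.7 178.7] 459 [0.644  0.1226 0.0797] diam 0.071
orange [554.4 196.2] 253 [ 0.5805 -0.6274  0.2315] diam 0.0471
blue n 1058 [0.007 0.01  0.012 0.015 0.08 ]
base rect ((272.91644287109375, 215.04385375976562), (30.724985122680664, 49.201847076416016), 6.009006023406982) [array([0.468, 0.188, 0.012]), array([0.618, 0.172, 0.012]), array([0.608, 0.078, 0.012]), array([0.458, 0.094, 0.012])]
head ((378.5846862792969, 149.1769256591797), (47.38126754760742, 30.388505935668945), 82.87498474121094) [array([ 0.757, -0.111,  0.275]), array([ 0.766, -0.188,  0.275]), array([ 0.645, -0.202,  0.275]), array([ 0.636, -0.124,  0.275])]
```

View pics/crop.png

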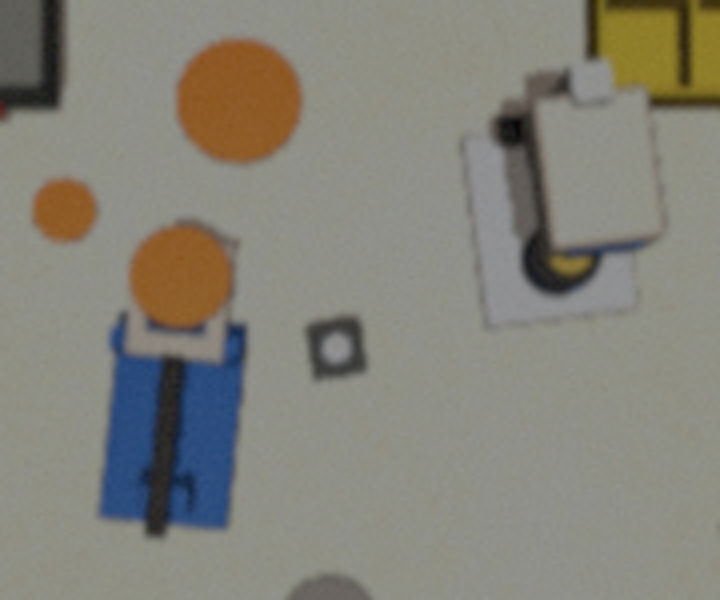

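Confirmed: the middle disc, at crop (182,277), is on the fork, with the tines and cross-bar seated in the blue cradle. I'll move above it for a closer look.

```bash
R='python3 -m jog'
for i in 1 2 3 4 5 6; do python3 -m jog '[0.3,-0.32,-0.1,0,0,0, 0.6,-0.65,-0.2,0,0,0, 0.84,-0.97,-0.25,0,0,0]' 85 | tail -1; done
python3 -m jog '[0,0,0,0,0,0.05, 0,0,0,0,0,0.1, 0,0,0,0,0,0.139, 0,0,0,0,0,0.139]'
python3 - <<'E'
from h import *
f=cam('wrist'); cv2.imwrite('pics/w1.png',f['img']); np.save('/tmp/w1.npy',f,allow_pickle=True); print(f['T_tool_cam'],f['fx'],f['T'][:3,3],[k for k in f]); s=manip.state();print(s['tool_pos'],s['joint_pos'])
E
```

```text
grasp_force: 0.0
grasp_force: 0.0
grasp_force: 0.0
grasp_force: 0.0
grasp_force: 0.0
grasp_force: 0.0
time: 2.85
tool_pos: [0.4907, 0.1221, 0.3808]
tool_rot: [0.0, 0.999, -0.053, -0.0]
contact_force: [-0.2, -0.5, -0.3]
gripper_width: 0.996
grasp_force: 0.0
[[ 2.15383133e-04  9.57060958e-01  2.89886660e-01  7.52025996e-02]
 [ 9.99999974e-01 -1.84388177e-04 -1.34233160e-04 -1.53767962e-04]
 [-7.50176442e-05  2.89886681e-01 -9.57060973e-01 -1.42650415e-01]
 [ 0.00000000e+00  0.00000000e+00  0.00000000e+00  1.00000000e+00]] 290.28998240622724 [0.56563046 0.11430019 0.52335692] ['img', 'z_map', 'fx', 'fy', 'cx', 'cy', 'T_tool_cam', 'T']
[0.49073062 0.12205413 0.38081948] [ 9.65025394e-02 -2.77480985e-01  1.67282434e+00  1.07517706e-05
  1.74706634e+00  1.77312623e+00]
```

View pics/w1.png

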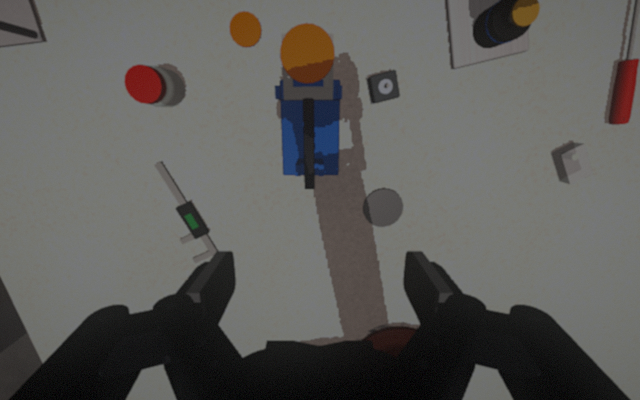

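Wrist view: disc at (308,53), handle along column 308 from row 98 to row 187, motor at (385,87), grey spare disc at (383,207), brass plate at (525,12). Now measuring.

```bash
cat > m.py <<'E'
from h import *
def fork(f,zs=.074):
    im=f['img'];hsv=cv2.cvtColor(im,cv2.COLOR_BGR2HSV);P=cloud(f)
    o=cv2.inRange(hsv,(5,140,60),(20,255,255));n,l,st,c=cv2.connectedComponentsWithStats(o)
    for i in range(1,n):
        m=l==i
        if st[i,4]<150: continue
        z=np.median(P[m][:,2])
        cs,_=cv2.findContours(m.astype(np.uint8),cv2.RETR_EXTERNAL,cv2.CHAIN_APPROX_NONE)
        w=np.array([ray(f,*q[0],zs+.006) for q in max(cs,key=len)])[:,:2].astype(np.float32)
        (x,y),r=cv2.minEnclosingCircle(w); print('orange',c[i].round(),'z',z.round(4),'centre',(round(x,4),round(y,4)),'d',round(2*r,4))
    k=(hsv[...,2]<60)&(abs(P[...,2]-zs-.010)<.006)
    n,l,st,c=cv2.connectedComponentsWithStats(k.astype(np.uint8)); i=1+st[1:,4].argmax()
    uv=np.argwhere(l==i)[:,::-1]; w=np.array([ray(f,*q,zs+.010)[:2] for q in uv]).astype(np.float32)
    r=cv2.minAreaRect(w); b=cv2.boxPoints(r); e=sorted([(np.linalg.norm(b[j]-b[j-1]),j) for j in range(4)]); 
    j=e[0][1]; a=(b[j]+b[j-1])/2; q=(b[j-2]+b[j-3])/2
    if a[0]>q[0]: a,q=q,a
    d=(q-a)/np.linalg.norm(q-a); print('handle z',np.median(P[l==i][:,2]),'rear',a,'front',q,'len',np.linalg.norm(q-a),'w',e[0][0],'yaw',np.degrees(np.arctan2(d[1],d[0])))
    vx,vy,x0,y0=cv2.fitLine(w,cv2.DIST_HUBER,0,.001,.001).ravel(); print('line yaw',np.degrees(np.arctan2(vy*np.sign(vx),abs(vx))),'origin est',a+193e-3*d,q+58e-3*d, 'grip',a+88e-3*d)
if __name__=='__main__':
    f=np.load('/tmp/w1.npy',allow_pickle=True).item(); fork(f)
E
python3 m.py
```

```text
orange [525.  12.] z 0.095 centre (0.6648, -0.1723) d 0.0351
orange [245.  29.] z 0.0041 centre (0.6838, 0.2022) d 0.0419
orange [307.  53.] z 0.08 centre (0.6448, 0.1227) d 0.0746
handle z 0.08377575349607175 rear [0.45544374 0.1418567 ] front [0.5872102  0.12715444] len 0.13258412 w 0.015964294 yaw -6.3666253
line yaw -5.6873465 origin est [0.64725345 0.12045492] [0.64485246 0.12072282] grip [0.54290104 0.13209838]
```

```bash
python3 -m jog '[0.25,-0.08,0.45,0,0,0, 0.5,-0.15,0.9,0,0,0, 0.5,-0.15,0.9,0,0,0]' | tail -1
python3 -m jog '[0,0,0.45,0,0,0, 0,0,0.9,0,0,0, 0,0,0.9,0,0,0, 0,0,0.9,0,0,0]' 60
python3 - <<'E'
from m import *
f=cam('wrist'); cv2.imwrite('pics/w2.png',f['img']); np.save('/tmp/w2.npy',f,allow_pickle=True); fork(f)
s=manip.state();print(s['tool_pos'],s['tool_rot'])
E
```

```text
grasp_force: 0.0
time: 3.78
tool_pos: [0.5434, 0.1317, 0.2047]
tool_rot: [-0.0, 0.999, -0.054, 0.002]
contact_force: [0.4, -0.8, 0.6]
gripper_width: 0.7
grasp_force: 0.0
orange [223.  39.] z 0.0041 centre (0.6849, 0.1964) d 0.0387
orange [317.  79.] z 0.08 centre (0.6448, 0.1226) d 0.0748
handle z 0.083727300334974 rear [0.45584697 0.1409628 ] front [0.5880076  0.12778462] len 0.13281606 w 0.01568038 yaw -5.694326
line yaw -5.660226 origin est [0.6478946 0.1218131] [0.64572144 0.1220298 ] grip [0.54341274 0.13223132]
[0.54382826 0.13174452 0.2052042 ] [-4.23605263e-04  9.98551281e-01 -5.37397076e-02  2.68405029e-03]
```

```bash
python3 -m jog '[0,-0.005,0.4,0,0,-0.001, 0,-0.005,0.8,0,0,-0.001, 0,-0.005,0.95,0,0,-0.001]' | tail -1
python3 -m jog '[0,0,0.25,0,0,0, 0,0,0.5,0,0,0, 0,0,0.515,0,0,0, 0,0,0.515,0,0,0]' 
python3 -m jog '[0,0,0,0,0,0, 0,0,0,0,0,0, 0,0,0,0,0,0, 0,0,0,0,0,0, 0,0,0,0,0,0, 0,0,0,0,0,0]' 8
```

```text
grasp_force: 0.0
time: 4.7
tool_pos: [0.5439, 0.1323, 0.0571]
tool_rot: [-0.0, 0.999, -0.052, 0.002]
contact_force: [-0.7, -1.0, 0.0]
gripper_width: 0.701
grasp_force: 0.0
time: 5.45
tool_pos: [0.543, 0.1322, 0.0559]
tool_rot: [-0.0, 0.999, -0.052, 0.001]
contact_force: [-0.3, -0.1, 5.7]
gripper_width: 0.181
grasp_force: 59.3
```

```bash
python3 -m jog '[0,0,-0.02,0,0,0, 0,0,-0.05,0,0,0, 0,0,-0.1,0,0,0, 0,0,-0.18,0,0,0, 0,0,-0.28,0,0,0, 0,0,-0.4,0,0,0, 0,0,-0.48,0,0,0, 0,0,-0.5,0,0,0]' 
python3 -m jog '[0,0,0,0,0,0, 0,0,0,0,0,0]' | tail -2
python3 - <<'E'
from m import *
s=manip.state();print(s['tool_pos'],s['tool_rot'],s['contact_force'],s['ft_torque'])
f=cam('wrist'); cv2.imwrite('pics/w3.png',f['img']); fork(f,.124)
P=cloud(f);hsv=cv2.cvtColor(f['img'],cv2.COLOR_BGR2HSV);o=cv2.inRange(hsv,(5,140,60),(20,255,255))>0
p=P[o&(abs(P[...,2]-.13)<.03)];c=p.mean(0);u,sv,vt=np.linalg.svd(p-c,full_matrices=False);print('disc',c,'normal',vt[2])
E
```

```text
time: 6.45
tool_pos: [0.5429, 0.1322, 0.106]
tool_rot: [-0.0, 0.999, -0.052, 0.001]
contact_force: [0.6, 0.2, -2.4]
gripper_width: 0.178
grasp_force: 58.4
gripper_width: 0.176
grasp_force: 58.4
[0.54185859 0.13206079 0.10423189] [ 6.31092282e-05  9.98629510e-01 -5.23339977e-02 -5.01052893e-04] [ 0.39903407 -0.18459837 -1.61481196] [ 0.05480958  0.14629206 -0.00809911]
orange [305.  56.] z 0.1277 centre (0.6469, 0.1339) d 0.0973
handle z 0.1321173682223942 rear [0.5136845  0.12184465] front [0.58669555 0.14069888] len 0.075406194 w 0.039488018 yaw 14.479618
line yaw -5.7650266 origin est [0.7005542  0.17010152] [0.64285326 0.15520094] grip [0.59888935 0.14384778]
disc [0.63516589 0.12311668 0.12780337] normal [3.74670354e-03 5.22955624e-04 9.99992844e-01]
```

View pics/w3.png

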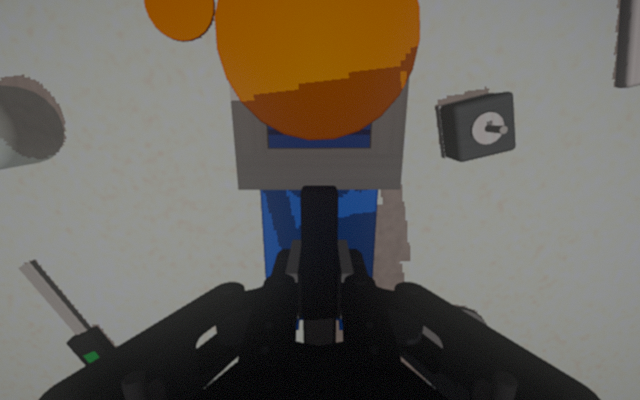

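The disc is held and level (normal 0.2° off vertical): its rim is centred at column 319 on the handle, with its lower edge at row 139. I'll go up and back for a view of the station beside the disc.

```bash
python3 -m jog '[-0.01,0.01,-0.05,0,0,0, -0.02,0.03,-0.15,0,0,0, -0.04,0.05,-0.3,0,0,0, -0.07,0.09,-0.45,0,0,0, -0.1,0.13,-0.6,0,0,0, -0.13,0.17,-0.8,0,0,0, -0.16,0.2,-1,0,0,0]' |tail -1
for i in 1 2; do python3 -m jog '[-0.03,0.04,-0.2,0,0,0, -0.06,0.08,-0.4,0,0,0, -0.1,0.12,-0.6,0,0,0, -0.13,0.16,-0.8,0,0,0, -0.16,0.2,-1,0,0,0]' |tail -1; done
python3 -m jog '[-0.03,0.04,-0.2,0,0,0, -0.07,0.08,-0.4,0,0,0, -0.1,0.12,-0.6,0,0,0, -0.13,0.16,-0.75,0,0,0, -0.15,0.18,-0.85,0,0,0, -0.16,0.2,-0.9,0,0,0, -0.16,0.2,-0.9,0,0,0, -0.16,0.2,-0.9,0,0,0]'
cat > st.py <<'E'
from m import *
f=cam('wrist'); cv2.imwrite('pics/w4.png',f['img']); np.save('/tmp/w4.npy',f,allow_pickle=True)
P=cloud(f);hsv=cv2.cvtColor(f['img'],cv2.COLOR_BGR2HSV);s=manip.state();print(s['tool_pos'],s['tool_rot'])
m=cv2.inRange(hsv,(8,60,40),(35,255,255)).astype(bool)&(abs(P[...,2]-.095)<.01)
n,l,st,c=cv2.connectedComponentsWithStats(m.astype(np.uint8));i=1+st[1:,4].argmax();print(c[i],st[i])
cs,_=cv2.findContours((l==i).astype(np.uint8),0,cv2.CHAIN_APPROX_NONE);w=np.array([ray(f,*q[0],.095)[:2] for q in cs[0]])
A=np.c_[w,np.ones(len(w))];x=np.linalg.lstsq(A,(w**2).sum(1),rcond=None)[0];print('lift circ',x[:2]/2,'r',np.sqrt(x[2]+(x[:2]**2).sum()/4),'box',(w.min(0)+w.max(0))/2,np.ptp(w,0),'encl',cv2.minEnclosingCircle(w.astype(np.float32)),'z',np.median(P[l==i][:,2]))
g=abs(P[...,2]-.012)<.004; n,l,st,c=cv2.connectedComponentsWithStats(g.astype(np.uint8))
for i in range(1,n):
    if st[i,4]>300:
        w=np.array([ray(f,*q[::-1],.012)[:2] for q in np.argwhere(l==i)]).astype(np.float32);r=cv2.minAreaRect(w);print('base?',c[i].round(),r,cv2.boxPoints(r).round(4).tolist())
E
python3 st.py
```

```text
grasp_force: 58.5
grasp_force: 58.5
grasp_force: 58.5
time: 9.88
tool_pos: [0.4702, 0.0593, 0.4939]
tool_rot: [-0.0, 0.999, -0.052, -0.001]
contact_force: [-0.4, -0.3, -3.0]
gripper_width: 0.177
grasp_force: 58.5
[0.47022716 0.05927139 0.49392739] [-1.42019387e-06  9.98632259e-01 -5.22788143e-02 -7.33220119e-04]
[441.21105528  24.2638191 ] [431  12  22  25 398]
lift circ [ 0.66229064 -0.16296679] r 0.016728614867092227 box [ 0.66257827 -0.16337806] [0.03455283 0.03432463] encl ((0.6624515056610107, -0.16306422650814056), 0.017676157876849174) z 0.09498444107234011
base? [26. 14.] ((0.7756361961364746, 0.5846823453903198), (0.09824224561452866, 0.05277527496218681), 84.01608276367188) [[0.7443000078201294, 0.5386000275611877], [0.7968000173568726, 0.5331000089645386], [0.8069999814033508, 0.6308000087738037], [0.7544999718666077, 0.6363000273704529]]
base? [438.  31.] ((0.6672254204750061, -0.1899433434009552), (0.08084358274936676, 0.10879714041948318), 85.33560943603516) [[0.6097000241279602, -0.22579999268054962], [0.7182000279426575, -0.23469999432563782], [0.7246999740600586, -0.
[... 546 characters left out ...]
027, 0.08129999786615372], [0.5315999984741211, 0.1597999930381775], [0.4934000074863434, 0.1670999974012375]]
base? [594. 219.] ((0.23572704195976257, -0.5487270355224609), (0.0961715504527092, 0.242405965924263), 71.30229187011719) [[0.1054999977350235, -0.555400013923645], [0.335099995136261, -0.6330999732017517], [0.3659000098705292, -0.5419999957084656], [0.1362999975681305, -0.4643000066280365]]
base? [184. 196.] ((0.39916354417800903, 0.3707086443901062), (0.06935172528028488, 0.031522054225206375), 18.90152931213379) [[0.361299991607666, 0.37439998984336853], [0.3714999854564667, 0.34459999203681946], [0.43709999322891235, 0.367000013589859], [0.4268999993801117, 0.3968999981880188]]
```

View pics/w4.png

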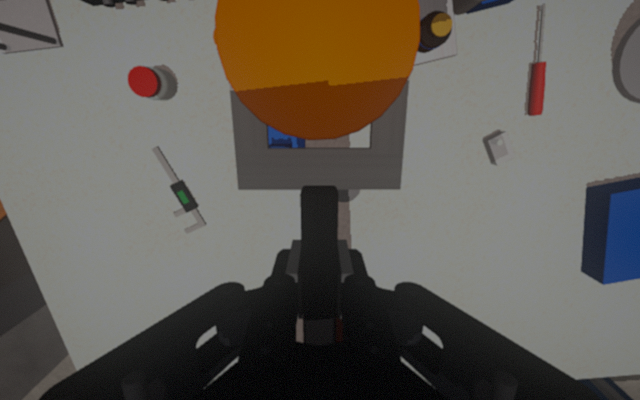

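Wrist view: brass plate at (441,24), circle radius 16.7 mm, which agrees with the first view to within 1 mm. The disc is still in place. Next, the station yaw from the base-plate edges in the top view.

```bash
python3 - <<'E'
from h import *
f=np.load('/tmp/top.npy',allow_pickle=True).item();P=cloud(f)
im=f['img'].astype(float).sum(2)
def edge(pts):  # world line fit
    w=np.array([ray(f,*p,.012)[:2] for p in pts]);vx,vy,x,y=cv2.fitLine(w.astype(np.float32),cv2.DIST_HUBER,0,.001,.001).ravel();return np.degrees(np.arctan2(vy,vx)),(x,y)
g=cv2.GaussianBlur(im,(3,3),0)
L=[]; 
for v in range(148,188):
    d=np.gradient(g[v,340:358]);k=abs(d).argmax();L.append((340+k,v))
F=[]
for u in range(356,386):
    d=np.gradient(g[182:197,u]);k=abs(d).argmax();F.append((u,182+k))
print('left',edge(L),'front',edge(F))
h=(P[...,2]>.262)&(P[...,2]<.285);h[:,:357]=0;h[:,400:]=0;h[:134]=0;h[180:]=0
w=P[h][:,:2].astype(np.float32);r=cv2.minAreaRect(w);print('head',r,cv2.boxPoints(r).round(4).tolist())
c=cv2.convexHull(w);
E
python3 - <<'E'
import sys;sys.path.insert(0,'.')
from h import *
f=np.load('/tmp/w4.npy',allow_pickle=True).item();P=cloud(f)
h=(abs(P[...,2]-.012)<.005);h[:,:415]=0;h[:,470:]=0;h[:20]=0
w=np.array([ray(f,*q[::-1],.012)[:2] for q in np.argwhere(h)])
# front edge: lowest row per column
F=np.array([ray(f,u,np.where(h[:,u])[0].max(),.012)[:2] for u in range(422,455) if h[:,u].any()])
vx,vy,x,y=cv2.fitLine(F.astype(np.float32),cv2.DIST_HUBER,0,.001,.001).ravel();print('front edge w4',np.degrees(np.arctan2(vy,vx)),x,y)
E
```

```text
left (np.float32(-11.553814), (np.float32(0.6934912), np.float32(-0.11822857))) front (np.float32(77.25844), (np.float32(0.63072395), np.float32(-0.1854319)))
head ((0.6931389570236206, -0.15883135795593262), (0.10215070098638535, 0.07749248296022415), 6.681155204772949) [[0.6378999948501587, -0.12630000710487366], [0.6468999981880188, -0.20329999923706055], [0.7483999729156494, -0.19140000641345978], [0.7394000291824341, -0.1143999993801117]]
front edge w4 -83.559746 0.6216624 -0.19056576
```

Run:
```python
from h import *
s=manip.state();r=rot(s['tool_rot'])
for n in ['side','top']:
    f=cam(n);P=cloud(f).reshape(-1,3);q=r.inv().apply(P-s['tool_pos'])*1000
    k=(abs(q[:,1])<70)&(q[:,2]<-40)&(q[:,2]>-260)&(abs(q[:,0])<130)
    q=q[k]
    for lo in range(-260,-40,20):
        a=q[(q[:,2]>=lo)&(q[:,2]<lo+20)]
        if len(a): print(n,lo,len(a),'x',np.percentile(a[:,0],[0,2,98,100]).round(),'y',np.percentile(a[:,1],[2,98]).round())
# disc arc fit
f=np.load('/tmp/w4.npy',allow_pickle=True).item();hsv=cv2.cvtColor(f['img'],cv2.COLOR_BGR2HSV)
o=cv2.inRange(hsv,(5,140,40),(20,255,255));o[:,:200]=0;o[:,421:]=0
cs,_=cv2.findContours(o,0,cv2.CHAIN_APPROX_NONE);c=max(cs,key=cv2.contourArea)[:,0];c=c[(c[:,1]>15)&((c[:,1]>40)|(c[:,0]<400))]
s0=f['T']@np.linalg.inv(np.array(f['T_tool_cam']))
z=np.median(cloud(f)[o>0][:,2]);w=np.array([ray(f,*q,z) for q in c]);t=(w-s0[:3,3])@s0[:3,:3]
A=np.c_[t[:,:2],np.ones(len(t))];x=np.linalg.lstsq(A,(t[:,:2]**2).sum(1),rcond=None)[0];print('disc top z',z,'in tool',x[:2]/2,'r',np.sqrt(x[2]+(x[:2]**2).sum()/4))
```

```text
side -140 152 x [-36. -32.  20.  26.] y [-39.  13.]
side -120 324 x [-21. -21.  16.  18.] y [-50.  29.]
side -100 388 x [-21. -20.  12.  18.] y [-64.  58.]
side -80 288 x [-19. -18.  10.  11.] y [-57.  47.]
side -60 236 x [-15. -15.  10.  11.] y [-44.  35.]
top -260 484 x [-130. -127.  -56.   -2.] y [-36.  47.]
top -240 411 x [-104. -103.  -56.    0.] y [-37.  45.]
top -220 305 x [-97. -96. -61. -52.] y [-36.  45.]
top -120 8 x [-6. -6.  7.  7.] y [41. 42.]
top -80 3 x [ 8.  8. 11. 11.] y [41. 41.]
disc top z 0.5175048501844176 in tool [ 0.10249442 -0.00083088] r 0.03710210672145229
```

No camera body shows in the depth, so the front side is free. Disc in the tool frame is (102.5, −0.8) mm, agreeing with the first measurement. I'll descend to the standoff and turn to station yaw 6.6°.

```bash
python3 -m jog '[0,0.03,0.05,0,0,0, 0,0.09,0.14,0,0,0, 0,0.18,0.28,0,0,0, 0,0.29,0.45,0,0,0, 0,0.4,0.63,0,0,0, 0,0.51,0.8,0,0,0, 0,0.62,0.97,0,0,0]' |tail -1
for i in 1 2; do python3 -m jog '[-0.01,0.11,0.17,0,0,0, -0.01,0.22,0.34,0,0,0, -0.01,0.33,0.51,0,0,0, -0.01,0.44,0.68,0,0,0, -0.01,0.53,0.83,0,0,0, -0.01,0.62,0.98,0,0,0]' |tail -1; done
python3 -m jog '[-0.01,0.11,0.17,0,0,0, -0.01,0.22,0.34,0,0,0, -0.01,0.33,0.51,0,0,0, -0.01,0.44,0.68,0,0,0, -0.01,0.54,0.83,0,0,0, -0.01,0.6,0.92,0,0,0, -0.01,0.64,0.98,0,0,0, -0.01,0.65,1,0,0,0]' |tail -1
python3 -m jog '[0,0,0,0,0,-0.003, 0,0,0,0,0,-0.013, 0,0,0,0,0,-0.028, 0,0,0,0,0,-0.045, 0,0,0,0,0,-0.06, 0,0,0,0,0,-0.068, 0,0,0,0,0,-0.07, 0,0,0,0,0,-0.07]'
python3 - <<'E'
from h import *
a=np.radians(6.6);x=np.array([np.cos(a),np.sin(a),0]);l=np.array([-x[1],x[0],0]);M=np.c_[x,-l,[0,0,-1]]
print(rel([.5604,-.1758,.097],M))
E
```

```text
grasp_force: 58.5
grasp_force: 58.4
grasp_force: 58.5
grasp_force: 58.5
time: 14.4
tool_pos: [0.4411, -0.1901, 0.1019]
tool_rot: [0.0, 0.998, 0.058, 0.0]
contact_force: [-0.8, 0.1, -1.9]
gripper_width: 0.181
grasp_force: 58.5
[ 1.2017 -0.0046  0.0491  0.     -0.      0.    ]
```

```bash
python3 -m jog '[0.03,0,0,0,0,0, 0.1,0,0,0,0,0, 0.22,0,0.01,0,0,0, 0.36,0,0.01,0,0,0, 0.52,0,0.02,0,0,0, 0.68,0,0.03,0,0,0, 0.82,-0.005,0.03,0,0,0, 0.92,-0.005,0.03,0,0,0]' |tail -1
python3 -m jog '[0.08,0,0,0,0,0, 0.15,0,0,0,0,0, 0.21,0,0,0,0,0, 0.25,0,0,0,0,0, 0.27,0,0,0,0,0, 0.28,0,0,0,0,0, 0.28,0,0,0,0,0, 0.28,0,0,0,0,0]'
python3 - <<'E'
from h import *
a=np.radians(6.6);x=np.array([np.cos(a),np.sin(a),0]);l=np.array([-x[1],x[0],0]);M=np.c_[x,-l,[0,0,-1]]
print(rel([.5604,-.1758,.0774],M))
f=cam('wrist');w=cv2.resize(f['img'],(480,300));f=cam('side');c=cv2.resize(f['img'][110:230,240:370],None,fx=4,fy=4,interpolation=2)[:400]
o=np.zeros((480,800,3),np.uint8);o[:300,:480]=w;cv2.imwrite('pics/s5.png',cv2.resize(f['img'][110:230,230:390],(800,600),interpolation=2))
cv2.imwrite('pics/w5.png',w)
E
```

```text
grasp_force: 58.5
time: 16.4
tool_pos: [0.56, -0.1758, 0.0988]
tool_rot: [-0.0, 0.998, 0.058, -0.0]
contact_force: [-0.5, -0.1, -2.0]
gripper_width: 0.179
grasp_force: 58.5
[ 0.0036  0.0003  0.2138 -0.      0.     -0.    ]
```

View pics/s5.png

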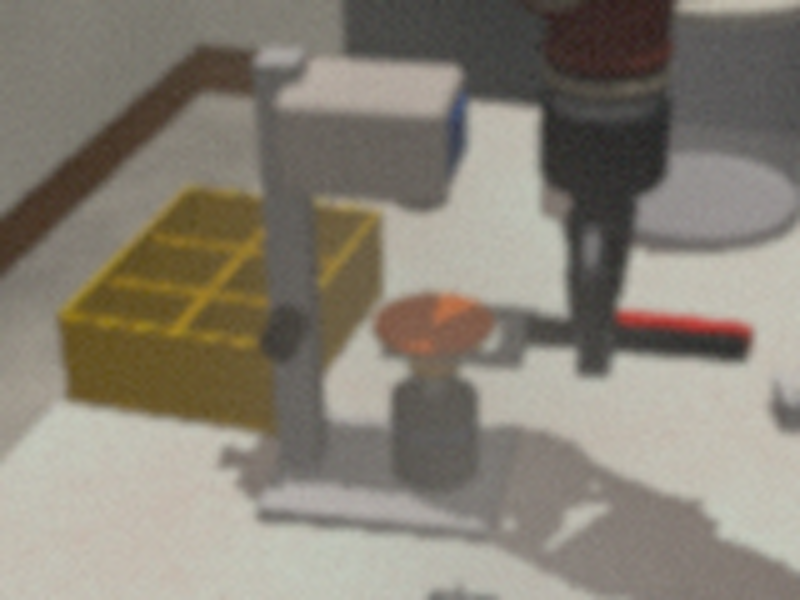

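The side view shows the disc (435,325) level above the brass plate and housing (435,430), with the tines either side and the hand clear of the head. Lowering, then sliding out.

```bash
python3 -m jog '[0.004,0,0.03,0,0,0, 0.004,0,0.09,0,0,0, 0.004,0,0.14,0,0,0, 0.004,0,0.17,0,0,0, 0.004,0,0.19,0,0,0, 0.004,0,0.2,0,0,0, 0.004,0,0.21,0,0,0, 0.004,0,0.22,0,0,0]'
python3 -m jog '[0,0,0.01,0,0,0, 0,0,0.02,0,0,0, 0,0,0.04,0,0,0, 0,0,0.06,0,0,0, 0,0,0.07,0,0,0, 0,0,0.07,0,0,0, 0,0,0.07,0,0,0]'
python3 - <<'E'
from h import *
f=cam('wrist');cv2.imwrite('pics/w6.png',f['img']);P=cloud(f);hsv=cv2.cvtColor(f['img'],cv2.COLOR_BGR2HSV)
o=cv2.inRange(hsv,(5,140,30),(20,255,255))>0;print('disc top z',np.median(P[o][:,2]),o.sum())
ys,xs=np.where(o);print(xs.min(),xs.max(),ys.max()); t=(abs(P[...,2]-.087)<.006)&~o;print('tine/bar z',np.median(P[t][:,2]),t.sum())
E
```

```text
time: 17.5
tool_pos: [0.5607, -0.1758, 0.077]
tool_rot: [0.0, 0.998, 0.058, 0.0]
contact_force: [-0.4, 0.5, -2.1]
gripper_width: 0.174
grasp_force: 58.6
time: 18.38
tool_pos: [0.5606, -0.1758, 0.0699]
tool_rot: [0.0, 0.998, 0.058, 0.0]
contact_force: [-0.2, 0.5, -2.3]
gripper_width: 0.176
grasp_force: 58.6
disc top z 0.10101035432874243 25067
208 426 140
tine/bar z 0.08780817572732938 10022
```

```bash
python3 -m jog '[-0.03,0,0,0,0,0, -0.1,0,0,0,0,0, -0.22,0,0,0,0,0, -0.36,0,0,0,0,0, -0.52,0,0,0,0,0, -0.68,0,0,0,0,0, -0.84,0,0,0,0,0, -1,0,0,0,0,0]' |tail -1
python3 -m jog '[-0.2,0,0,0,0,0, -0.35,0,-0.1,0,0,0, -0.45,0,-0.3,0,0,0, -0.5,0,-0.55,0,0,0, -0.5,0,-0.8,0,0,0, -0.5,0,-0.95,0,0,0, -0.5,0,-1,0,0,0, -0.5,0,-1,0,0,0]'
python3 - <<'E'
from h import *
f=cam('side');P=cloud(f);hsv=cv2.cvtColor(f['img'],cv2.COLOR_BGR2HSV);o=cv2.inRange(hsv,(3,120,30),(20,255,255))>0
o&=(abs(P[...,2]-.1)<.015)&(abs(P[...,1]+.163)<.08)&(abs(P[...,0]-.66)<.08)
w=P[o];print(o.sum(),np.median(w[:,2]),cv2.minEnclosingCircle(w[w[:,2]>.097][:,:2].astype(np.float32)))
a=np.radians(-5.8);x=np.array([np.cos(a),np.sin(a),0]);l=np.array([-x[1],x[0],0]);M=np.c_[x,-l,[0,0,-1]]
print(rel([.543,.1322,.12],M))
E
```

```text
grasp_force: 58.6
time: 20.42
tool_pos: [0.4113, -0.1929, 0.1694]
tool_rot: [-0.0, 0.998, 0.058, -0.0]
contact_force: [-0.4, 0.3, -1.4]
gripper_width: 0.177
grasp_force: 58.6
114 0.10143913695185308 ((0.6571178436279297, -0.1635495126247406), 0.03526368364691734)
[ 1.6843e+00 -3.0754e+00  4.8960e-01 -3.0000e-04  4.0000e-04  6.8900e-02]
```

```bash
for i in 1 2 3 4; do python3 -m jog '[0.1,-0.18,0,0,0,0, 0.25,-0.45,0,0,0,0, 0.36,-0.66,0,0,0,0, 0.42,-0.77,0,0,0,0]' |tail -1; done
python3 -m jog '[0,0,0,0,0,0.02, 0,0,0.1,0,0,0.045, 0,0,0.25,0,0,0.065, 0,0,0.4,0,0,0.07, 0,0,0.49,0,0,0.07, 0,0,0.49,0,0,0.07, 0,0,0.49,0,0,0.07]'
cat > tgt.py <<'E'
from h import *
import sys
X,Y,Z,A=map(float,sys.argv[1:5])
a=np.radians(A);x=np.array([np.cos(a),np.sin(a),0]);l=np.array([-x[1],x[0],0]);M=np.c_[x,-l,[0,0,-1]]
print(rel([X,Y,Z],M),manip.state()['tool_rot'])
E
python3 tgt.py .543 .1322 .0559 -5.99
```

```text
grasp_force: 58.8
grasp_force: 58.8
grasp_force: 58.8
grasp_force: 58.8
time: 23.35
tool_pos: [0.5435, 0.1322, 0.1214]
tool_rot: [-0.0, 0.999, -0.052, 0.0]
contact_force: [-0.2, -0.7, -2.2]
gripper_width: 0.175
grasp_force: 58.8
[-5.400e-03  1.000e-03  6.547e-01 -0.000e+00 -3.000e-04  0.000e+00] [-4.58962915e-05  9.98634505e-01 -5.22389517e-02  4.63918113e-04]
```

```bash
python3 -m jog '[-0.005,0,0.1,0,0,0, -0.005,0,0.25,0,0,0, -0.005,0,0.38,0,0,0, -0.005,0,0.45,0,0,0, -0.005,0,0.5,0,0,0, -0.005,0,0.54,0,0,0, -0.005,0,0.58,0,0,0]'
python3 -m jog '[0,0,0.02,0,0,0, 0,0,0.04,0,0,0, 0,0,0.06,0,0,0, 0,0,0.07,0,0,0, 0,0,0.07,0,0,0, 0,0,0.07,0,0,0]'
```

```text
time: 24.22
tool_pos: [0.5429, 0.1324, 0.063]
tool_rot: [-0.0, 0.999, -0.052, 0.0]
contact_force: [0.6, -0.8, -1.2]
gripper_width: 0.174
grasp_force: 58.8
time: 24.98
tool_pos: [0.5427, 0.1323, 0.0559]
tool_rot: [-0.0, 0.999, -0.052, 0.0]
contact_force: [-0.8, 0.4, -1.4]
gripper_width: 0.179
grasp_force: 58.8
```

```bash
python3 -m jog '[0,0,0,0,0,0, 0,0,0,0,0,0, 0,0,0,0,0,0, 0,0,0,0,0,0, 0,0,0,0,0,0, 0,0,0,0,0,0]' 55
python3 -m jog '[0,0,-0.1,0,0,0, 0,0,-0.4,0,0,0, 0,0,-0.8,0,0,0, 0,0,-1,0,0,0]' |tail -1
python3 -m jog '[0,0,-0.25,0,0,0, 0,0,-0.5,0,0,0, 0,0,-0.5,0,0,0, 0,0,-0.5,0,0,0]'
python3 - <<'E'
from m import *
f=cam('wrist');cv2.imwrite('pics/w7.png',f['img']);fork(f)
s=manip.state();print(s['tool_pos'])
P=cloud(f);h=cv2.cvtColor(f['img'],cv2.COLOR_BGR2HSV)
t=(abs(P[...,2]-.074)<.006)&(h[...,1]<80)&(P[...,0]>.56)&(abs(P[...,1]-.122)<.05);print('steel',P[t].min(0),P[t].max(0),'z',np.percentile(P[t][:,2],[5,50,95]))
E
```

```text
time: 25.72
tool_pos: [0.5426, 0.1323, 0.0558]
tool_rot: [0.0, 0.999, -0.052, 0.0]
contact_force: [-0.8, -0.1, 0.2]
gripper_width: 0.646
grasp_force: 0.0
grasp_force: 0.0
time: 26.72
tool_pos: [0.5419, 0.1323, 0.2045]
tool_rot: [0.0, 0.999, -0.052, -0.001]
contact_force: [0.4, -0.5, -0.4]
gripper_width: 0.643
grasp_force: 0.0
orange [223.  36.] z 0.004 centre (0.6847, 0.1967) d 0.0389
handle z 0.08373628600755256 rear [0.45453984 0.140901  ] front [0.58844817 0.12790689] len 0.13453731 w 0.015228547 yaw -5.5424776
line yaw -5.54527 origin est [0.64663756 0.12226035] [0.646177   0.12230504] grip [0.54212844 0.13240163]
[0.54166087 0.13223303 0.20395359]
steel [0.58272289 0.07772576 0.06824459] [0.67420159 0.17154746 0.0799691 ] z [0.07262659 0.07394037 0.07514214]
```

View pics/w7.png

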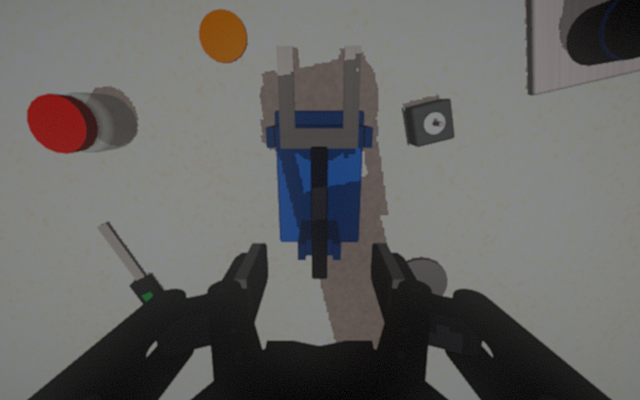

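The fork is home: cross-bar in the cheeks at (320,130), handle at (319,215), tine height 73.9 mm, pose as at the start within 1 mm. Now shutting the fingers, moving to the front of the station and tilting 45°.

```bash
for i in 1 2 3; do python3 -m jog '[0.05,0.25,0,0,0,0, 0.12,0.6,0,0,0,0, 0.2,0.9,0,0,0,0, 0.22,1,0,0,0,0]' 0 |tail -1; done
python3 -m jog '[0,0,0,0,0,-0.03, 0,0,0,0,0,-0.06, 0,0,0,0,0,-0.07]' |tail -1
python3 -m jog '[0,0,0,0,0.03,0, 0,0,0,0,0.08,0, 0,0,0,0,0.13,0, 0,0,0,0,0.18,0, 0,0,0,0,0.22,0, 0,0,0,0,0.25,0, 0,0,0,0,0.25,0]'
cat > pr.py <<'E'
from h import *
import sys
d,up,t,sx=map(float,sys.argv[1:5])   # retract along tool, up, tilt deg, contact station x  (mm)
a=np.radians(6.6);X=np.array([np.cos(a),np.sin(a),0]);L=np.array([-X[1],X[0],0]);Z=np.array([0,0,1.]);t=np.radians(t)
tx=np.cos(t)*X+np.sin(t)*Z;tz=np.sin(t)*X-np.cos(t)*Z
C=np.array([.6620,-.1630,.101])+sx*1e-3*X
T=C+.011*tx+up*1e-3*Z-d*1e-3*tz
print(T,rel(T,np.c_[tx,-L,tz]));print(manip.state()['joint_pos'])
E
python3 pr.py 130 10 45 -4
```

```text
grasp_force: 0.0
grasp_force: 0.0
grasp_force: 0.0
grasp_force: 0.0
time: 29.52
tool_pos: [0.5754, -0.1719, 0.2038]
tool_rot: [-0.023, 0.923, 0.052, 0.381]
contact_force: [-0.1, 0.1, -0.5]
gripper_width: -0.001
grasp_force: 0.0
[ 0.57443846 -0.17313122  0.21070206] [ 0.041   0.0108 -0.0571 -0.0005  0.0009 -0.0008]
[-0.64916991 -0.36083592  2.16646867  0.70794951  0.85142678  0.46216369]
```

```bash
python3 -m jog '[0.04,0.01,-0.05,0,0,0, 0.04,0.01,-0.05,0,0,0, 0.04,0.01,-0.05,0,0,0]' |tail -1
python3 - <<'E'
from h import *
f=cam('wrist');cv2.imwrite('pics/w8.png',f['img']);P=cloud(f);hsv=cv2.cvtColor(f['img'],cv2.COLOR_BGR2HSV)
o=(cv2.inRange(hsv,(3,130,30),(20,255,255))>0)&(abs(P[...,2]-.101)<.006)&(abs(P[...,1]+.163)<.08)&(abs(P[...,0]-.66)<.08)
cs,_=cv2.findContours(o.astype(np.uint8),0,cv2.CHAIN_APPROX_NONE);c=max(cs,key=cv2.contourArea)[:,0]
w=np.array([ray(f,*q,.101)[:2] for q in c]);print(len(w),np.median(P[o][:,2]),w.min(0),w.max(0),cv2.minEnclosingCircle(w.astype(np.float32)))
E
```

```text
grasp_force: 0.0
196 0.10136574280310012 [ 0.62483705 -0.20024008] [ 0.69964271 -0.12655568] ((0.6617953181266785, -0.1640964299440384), 0.03810197487473488)
```

View pics/w8.png

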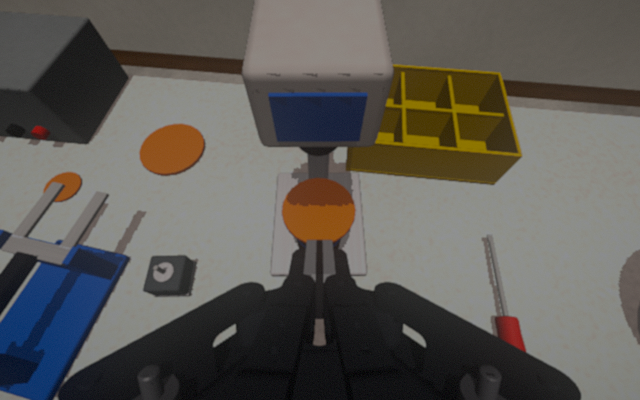

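The disc, at (318,210), sits level under the head, centred to about 1 mm (0.6618, −0.1641; radius 38.1 mm). Fingers are pointing at it; advancing along the tool axis.

```bash
python3 -m jog '[0,0,0.2,0,0,0, 0,0,0.45,0,0,0, 0,0,0.7,0,0,0, 0,0,0.9,0,0,0, 0,0,0.9,0,0,0]' |tail -1
python3 -m jog '[0,0,0.15,0,0,0, 0,0,0.28,0,0,0, 0,0,0.38,0,0,0, 0,0,0.38,0,0,0, 0,0,0.38,0,0,0]'
python3 pr.py 0 0 45 -4
```

```text
grasp_force: 0.0
time: 31.2
tool_pos: [0.6662, -0.1637, 0.1219]
tool_rot: [-0.022, 0.922, 0.053, 0.382]
contact_force: [-0.2, -0.5, 0.5]
gripper_width: 0.001
grasp_force: 0.0
[ 0.66575314 -0.16256575  0.10877817] [-0.0952 -0.0117  0.0908  0.     -0.0001  0.    ]
[-0.52498673 -0.0286522   2.03619945  0.81182541  0.62135986  0.37738516]
```

```bash
python3 -m jog '[-0.02,-0.005,0.02,0,0,0, -0.04,-0.01,0.04,0,0,0, -0.055,-0.01,0.055,0,0,0, -0.07,-0.01,0.07,0,0,0]' | egrep 'pos|contact'
for i in 1 2 3; do python3 -m jog '[-0.007,0,0.007,0,0,0, -0.014,0,0.014,0,0,0, -0.021,0,0.021,0,0,0]' | egrep 'pos|contact'; done
```

```text
tool_pos: [0.666, -0.1626, 0.1115]
contact_force: [0.1, -0.3, 0.8]
tool_pos: [0.6661, -0.1626, 0.1088]
contact_force: [0.9, 0.1, 0.3]
tool_pos: [0.6663, -0.1627, 0.1063]
contact_force: [-1.6, 0.8, 3.1]
tool_pos: [0.6662, -0.1627, 0.1031]
contact_force: [-1.7, 1.0, 3.2]
```

```bash
for i in 1 2 3 4; do python3 -m jog '[-0.007,0,0.007,0,0,0, -0.014,0,0.014,0,0,0, -0.021,0,0.021,0,0,0]' | egrep 'pos|contact'; done
python3 -m jog '[-0.004,0,0.004,0,0,0, -0.008,0,0.008,0,0,0, -0.012,0,0.012,0,0,0, -0.015,0,0.015,0,0,0]' | egrep 'pos|contact'
python3 - <<'E'
from h import *
f=cam('side');P=cloud(f);hsv=cv2.cvtColor(f['img'],cv2.COLOR_BGR2HSV);o=cv2.inRange(hsv,(3,120,30),(20,255,255))>0
o&=(abs(P[...,2]-.09)<.03)&(abs(P[...,1]+.163)<.06)&(abs(P[...,0]-.66)<.06);w=P[o]
A=np.c_[w[:,:2]-w[:,:2].mean(0),np.ones(len(w))];print(len(w),np.linalg.lstsq(A,w[:,2],rcond=None)[0],np.percentile(w[:,2],[10,50,90]))
E
```

```text
tool_pos: [0.6662, -0.1627, 0.1]
contact_force: [-0.3, 1.0, 3.2]
tool_pos: [0.6662, -0.1627, 0.0971]
contact_force: [0.0, 1.7, 3.7]
tool_pos: [0.6662, -0.1627, 0.0941]
contact_force: [1.1, 0.5, 1.8]
tool_pos: [0.6662, -0.1627, 0.0911]
contact_force: [0.8, 0.7, 4.2]
tool_pos: [0.6662, -0.1627, 0.089]
contact_force: [1.3, 0.9, 3.6]
26 [0.00784044 0.01168174 0.08356998] [0.0823175  0.08348887 0.08483142]
```

```bash
for i in 1 2 3 4; do python3 -m jog '[-0.004,0,0.004,0,0,0, -0.006,0,0.006,0,0,0, -0.006,0,0.006,0,0,0]' | egrep 'pos|contact'; done
```

```text
tool_pos: [0.6661, -0.1627, 0.088]
contact_force: [2.0, 0.9, 3.2]
tool_pos: [0.6661, -0.1627, 0.0872]
contact_force: [3.3, 0.1, 4.1]
tool_pos: [0.6661, -0.1627, 0.0866]
contact_force: [0.3, 0.4, 5.6]
tool_pos: [0.6663, -0.1627, 0.0866]
contact_force: [-4.6, 0.9, 11.1]
```

The force rose past the 6 N brake and spring level to 11 N with the travel stopped: the lift is at its end. Lifting off and retracting along the tool axis.

```bash
python3 -m jog '[0,0,0,0,0,0, 0,0,0,0,0,0]' | egrep 'pos|contact'
python3 -m jog '[0.01,0,-0.01,0,0,0, 0.03,0,-0.03,0,0,0, 0.06,0,-0.06,0,0,0, 0.06,0,-0.15,0,0,0, 0.06,0,-0.35,0,0,0, 0.06,0,-0.6,0,0,0, 0.06,0,-0.85,0,0,0, 0.06,0,-1,0,0,0]' | egrep 'contact'
python3 -m jog '[0,0,-0.3,0,0,0, 0,0,-0.6,0,0,0, 0,0,-0.6,0,0,0, 0,0,-0.6,0,0,0]'
python3 - <<'E'
from h import *
f=cam('wrist');cv2.imwrite('pics/w9.png',f['img']);P=cloud(f);hsv=cv2.cvtColor(f['img'],cv2.COLOR_BGR2HSV)
o=(cv2.inRange(hsv,(3,130,30),(20,255,255))>0)&(abs(P[...,2]-.085)<.02)&(abs(P[...,1]+.163)<.08)&(abs(P[...,0]-.66)<.08)
cs,_=cv2.findContours(o.astype(np.uint8),0,cv2.CHAIN_APPROX_NONE);c=max(cs,key=cv2.contourArea)[:,0]
w=np.array([ray(f,*q,.081)[:2] for q in c]);p=P[o];A=np.c_[p[:,:2]-p[:,:2].mean(0),np.ones(len(p))]
print(np.median(p[:,2]),np.linalg.lstsq(A,p[:,2],rcond=None)[0],cv2.minEnclosingCircle(w.astype(np.float32)))
E
```

```text
tool_pos: [0.6663, -0.1627, 0.0866]
contact_force: [-4.4, 1.8, 10.0]
contact_force: [0.2, -0.0, -0.8]
time: 38.12
tool_pos: [0.5576, -0.175, 0.2021]
tool_rot: [-0.022, 0.922, 0.053, 0.382]
contact_force: [0.1, -0.1, 0.2]
gripper_width: -0.005
grasp_force: 0.0
0.08131126587298343 [ 0.00726125 -0.00028909  0.0812686 ] ((0.6614809036254883, -0.16372980177402496), 0.03825700655579567)
```

View pics/w9.png

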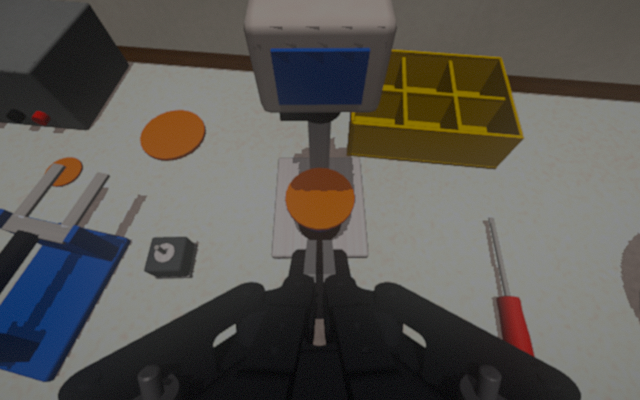

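The disc, at (319,198), is centred with its top at 81.3 mm: a 20.0 mm drop, so the plate is fully down. The fork is in its cradle and the robot is clear of everything.

```bash
python3 -c "from plant import manip;print(manip.job_done())"
```

```text
the job is handed in; nothing more can be done
None
```

The job is done and handed in: the disc is centred to about 1 mm on the lift plate, which is pressed fully down (20 mm), and the fork is back in its cradle, with about 38 s of the 70 s used.

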